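# Show the tapped axle to the inspection camera

## Task

The brass collar end of the axle has just been tapped and its thread must be looked at. Throw the red handle of the toggle clamp fully back so that the clamp stays open, lift the axle out of the V-blocks, and hold it level in front of the inspection camera with the collar end squarely facing the lens, centred on it and about 8 cm from it; finish there, still holding it motionless in the gripper. Do not touch the camera, and leave the other things on the table where they are.

Things in the scene. Friction and masses are not known exactly. Their poses are not given: they have to be found in the camera images.
- jig: Tapping jig, fixed: plywood base 110 x 270 x 15 mm (y -165 to +105), two dark steel V-blocks, a toggle clamp. Its y runs along the axle, from the clamp to the brass collar; z up. Origin on the table midway between the V-blocks, which stand at y = -36 and +36 mm, 16 mm thick along y, 60 mm wide, tops 64 mm up; the 56 mm gap between them is free for fingers down to the plywood.
- jig_seat (a point): Where the axle's origin lies when seated: jig (0, 0), 61 mm up. Axes as the jig's.
- bar_pivot (a point): Pivot of the clamp's hold-down bar: jig (0, -95 mm), 84 mm up. Clamped, the bar (14 mm wide, top 98 mm up, nut to 104 mm) runs level to jig y = -23 mm and its rubber foot holds the axle down over the V-block at -36 mm. Open, it stands upright over the clamp, its end 160 mm up. The bracket fills jig y = -83 to -125 mm.
- clamp_handle (a joint): Red handle's angle, rad: 0 = clamped, upright; 1.1 = fully open, leaning back along the jig's -y, away from the axle. Turns about the jig's +x through handle_pivot; stays where it is left (friction 0.45 N m: about 6 N at the grip). The hold-down bar is linked to it and swings up 1.6 times as far (100 degrees at the end); while the handle is upright the bar holds the axle down.
- handle_pivot (a point): Pivot of the handle: jig (0, -112 mm), 70 mm above the table. Axes as the jig's.
- handle_grip (a point): Point on the axis of the red grip, 80 mm from the pivot. The grip is round, 18 mm in diameter, from 37 to 115 mm from the pivot, its top 185 mm above the table when clamped. It can be pushed with closed fingers from the bar's side or pinched from above.
- axle: Turned steel axle, about 0.3 kg, lying level in the V-blocks. Origin on its axis at mid-shaft, 61 mm up when seated; its y runs along it to the brass collar (tapped end). Shaft 22 mm in diameter from -62 to +47 mm, collar 36 mm in diameter from +47 to +62 mm, 14 mm tail from -62 to -74 mm. Grasp it from above at its middle, fingers closing across it.
- axle_face (a point): Centre of the collar's end face with the tapped hole, 62 mm from the axle's origin along its y.
- axle_tail (a point): Centre of the other end, 74 mm from the axle's origin along -y.
- camera_stand: Inspection camera on a column, towards the back of the table: black base 110 x 110 x 14 mm (origin under its centre), steel column 340 mm high 35 mm behind the centre, grey round camera barrel 44 mm in diameter looking level along the stand's -x, roughly towards the robot. Not to be touched.
- camera_lens (a point): Centre of the lens, at the front of the barrel, 45 mm in front of the stand's centre and 200 to 260 mm above the table (the camera is set to a different height each time). Axes as the stand's: the lens looks level along its own -x.
- spray_bottle: White trigger spray bottle with black head, 60 x 88 x 206 mm, standing; origin under it. Bystander; it and the camera swap places.
- glue_bottle: White glue bottle with orange cap, 62 mm diameter, 167 mm high, standing on the left; origin under it. Bystander.
- tape_measure: Yellow tape measure, 36 x 78 x 64 mm; origin under it. Bystander.
- pliers: Pliers with red handles, 164 mm long along y, 13 mm high; origin under it. Bystander.
- tap_wrench: Steel tap wrench lying on a sheet of card, 194 mm wide along its y, the tap along -x, 16 mm high; origin under it. Bystander.
Things that resemble listed ones, but are neither listed nor needed, are in the scene too. Of the things like the axle, leave any that is green; of the rest the larger one is meant.

How it is judged:
By the outcome, as a careful person would: the job done as asked, in the order asked, and still so for the second after the job is handed in, while the arm keeps its last pose, push and grip.
It also fails if it takes over 45 s, if anything falls off the work surface, if the arm or the gripper's body presses on something with over 40 N, if the wrist force passes 120 N, or if a joint passes its speed limit or range.

## Robot

A 6-joint arm with a two-finger parallel gripper is mounted at the origin on a cart in front of the work surface, level with it; the furniture and walls round the work are solid. World frame = base frame: x ahead of the robot, y to its left, z up, the work surface at z = 0. Lengths are in m, angles in rad, forces in N, time in s.
With the tool pointing down it reaches from about 0.35 to 0.775 m from the base axis. Payload 5.5 kg.
Tool frame: the origin (TCP) lies at the very end of the fingers, on their centre line; the grasp point (between the pads) lies 19 mm behind it; z points along the fingers, y is the direction in which the jaws open and shut (so a half turn about z gives the same grasp; the last joint's range is limited). The gripper opens to 85 mm and grips with 20 to 120 N. Pads are 22 mm wide; open, the fingers measure 114 mm over their backs; the gripper's body (76 mm by 85 mm) begins 54 mm behind the grasp point. The pads swing forward as they close: fully open they stand 13 mm farther back than shut.
Start: joints at [-1.291, 0.313, 0.046, 1.304, 0, 1.431], TCP at [0.234, -0.525, 0.231] pointing down, gripper open.
Joint ranges: [-2.76, 2.76], [-0.86, 1.69], [-1.03, 1.26], [-2.2, 2.34], [-1.47, 1.5], [-3.14, 3.14]. Speed limits (rad/s): [2.57, 2.57, 3.14, 3.14, 3.14, 3.14].

## Interface

Orientations are given as a unit quaternion [w, x, y, z].
In Python, from workcell import env gives the robot as it stands. The module is installed in compiled form; this text tells all that it offers.
- The arm moves only by the shell command python3 -m pendant 'ROWS' [FORCE]. ROWS is JSON, a list of rows, each an object with "fingers": the finger opening in mm, from 0 to 85.4; "delta_pos": the shift along the tool's x, y, z in mm, a list of three; "angular": the turn, a rotation vector about the tool's x, y, z in rad, a list of three. In form: [{"fingers": fingers, "delta_pos": [x, y, z], "angular": [ax, ay, az]}, ...]. A call has 1 to 12 rows; each row shifts and turns the commanded pose from where the row before left it, along the tool's axes as they then stand; what a row does not reach is not made up. A row lasts 1/10 s, in which the tool goes at most 50 mm and 8.59 degrees, less where a joint would pass 70% of its speed; a pose out of reach is approached as far as the arm can. A call is refused whole if a number of a shift passes 50 or a number of a turn 0.15, either way. A call with a gripper value outside its range is refused whole. The fingers move at their own pace and stop on an object; FORCE is the grip in N (left out, the last holds). Time passes only in rows, so rows that do not move let the fingers close. It gives the time, the measured TCP pose, the force and the opening at its end, in the units of the state.
- env.get_state(): the state, without advancing time (a new reading comes with each control period).
- env.read_camera(name): name is "scene" or "top" or "wrist"; returns the picture (420x560x3 uint8, blue, green, red); there is no depth.
- env.camera_params(name): a dict with "fx", "fy", "cx", "cy" (pixels), "view" (4x4, takes a point from world to camera coordinates). Camera axes: x right, y up, looking along -z (the intrinsics and any distortion apply to the point x, -y, -z); pixel columns grow to the right and rows downward; lengths in m; the calibration is good to about 2 mm. A picture is of the moment at which its call begins: read the wrist's pose just before it. camera_params takes no time and is no camera call; for the wrist camera it gives the pose at the moment of the call.
- env.hand_in(): hands the job in, once; it reports no verdict.
The state is a dict: "clock": time; "joint_pos": joint angles; "qvel": joint speeds; "tau": joint torques, N m; "tcp_pos": TCP position; "orientation": TCP orientation; "wrist_force": force on the tool from outside, world axes, zero at the start; "ft_torque": the same for the moment, N m; "finger_gap": finger opening in m.
Only numpy, scipy, OpenCV 4.12 (cv2) and the standard library are available. Lean on these libraries where they do the work, as an engineer would, in place of code of your own. Each camera call takes 0.05 s, during which the arm holds its last target. There are 200 camera calls.

## Working session

There is one attempt and no reset: what is moved stays moved. The work goes in short steps, Python scripts to look and compute and a shell command to move; the robot and the scene stay as the last step left them, time stands still between calls to the robot, and variables do not carry over. Pictures are saved under pics/ and viewed, about 8 in all and at most 12, crops included, and the job is handed in when it is done.

```bash
mkdir -p pics
python3 - <<'E'
from workcell import env
import cv2, numpy as np
np.set_printoptions(precision=4,suppress=True)
for n in ("scene","top"):
    cv2.imwrite(f"pics/{n}0.png",cv2.resize(env.read_camera(n),None,fx=1.42,fy=1.42,interpolation=cv2.INTER_CUBIC))
    p=env.camera_params(n); print(n,{k:(v if k!="view" else np.array(v)) for k,v in p.items()})
print(env.get_state())
E
```

```text
scene {'fx': 427.72359166377277, 'fy': 427.72359166377277, 'cx': 280.84502362124516, 'cy': 208.2101277845031, 'view': array([[ 0.7777, -0.6286,  0.0083, -0.4413],
       [ 0.303 ,  0.3864,  0.8711, -0.2984],
       [-0.5508, -0.6749,  0.491 , -1.0656],
       [ 0.    ,  0.    ,  0.    ,  1.    ]])}
top {'fx': 443.3297080875323, 'fy': 443.3297080875323, 'cx': 278.96220663162615, 'cy': 209.17268817152203, 'view': array([[-0.0029, -0.9999, -0.0103,  0.0105],
       [ 0.9873, -0.0045,  0.1586, -0.5741],
       [-0.1586, -0.0097,  0.9873, -1.1034],
       [ 0.    ,  0.    ,  0.    ,  1.    ]])}
{'clock': 0.1, 'joint_pos': array([-1.2906,  0.3139,  0.0451,  1.3036, -0.    ,  1.4312]), 'qvel': array([ 0.0009, -0.0033,  0.0016,  0.0002, -0.0004,  0.0015]), 'tau': array([  0.005 , -48.1723,  29.9246,   0.0127,  -0.    ,  -0.    ]), 'tcp_pos': array([ 0.2342, -0.5246,  0.2305]), 'orientation': array([-0.0008,  0.978 ,  0.2084, -0.0001]), 'wrist_force': array([-1.0587,  0.2913, -0.0789]), 'ft_torque': array([ 0.0013, -0.013 ,  0.0317]), 'finger_gap': 0.08546403356583371}
```

View pics/scene0.png

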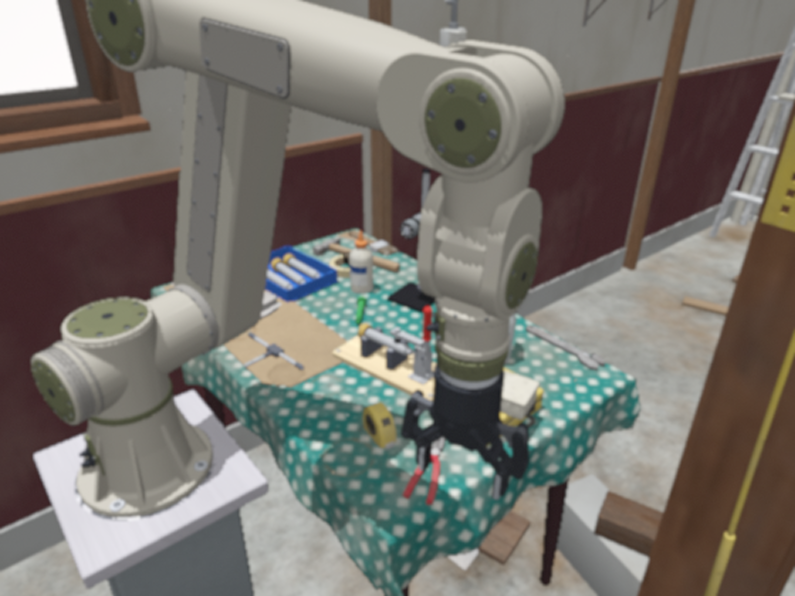

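View pics/top0.png

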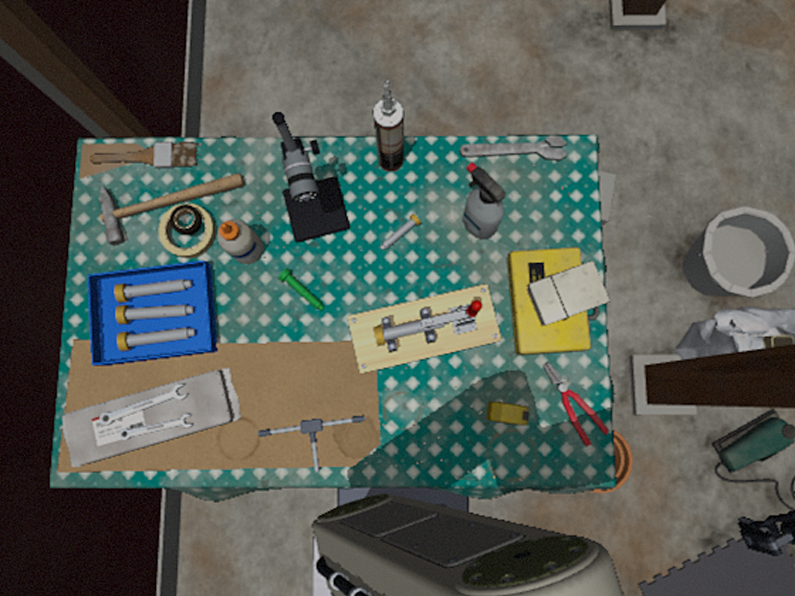

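The jig sits in the centre of the top view at about (423,328), with the brass collar to the left at (380,334) and the red handle to the right at (474,308). The camera stand's base is at (318,208) with the barrel at about (302,185). The spray bottle is at (484,210). I'll zoom in on both views.

```bash
cat > h.py <<'E'
from workcell import env
import cv2, numpy as np
from scipy.spatial.transform import Rotation as R
np.set_printoptions(precision=4,suppress=True)
def ray(p,u,v):
    V=np.array(p["view"]); d=np.array([(u-p["cx"])/p["fx"],-(v-p["cy"])/p["fy"],-1.])
    return -V[:3,:3].T@V[:3,3], V[:3,:3].T@d
def atz(p,u,v,z):
    o,d=ray(p,u,v); return o+d*(z-o[2])/d[2]
def proj(p,X):
    V=np.array(p["view"]); c=V[:3,:3]@np.asarray(X)+V[:3,3]
    return np.array([p["cx"]-p["fx"]*c[0]/c[2], p["cy"]+p["fy"]*c[1]/c[2]])
def tri(rs):
    A=np.zeros((3,3));b=np.zeros(3)
    for o,d in rs:
        d=d/np.linalg.norm(d); M=np.eye(3)-np.outer(d,d); A+=M; b+=M@o
    X=np.linalg.solve(A,b); return X,[np.linalg.norm(np.cross(X-o,d/np.linalg.norm(d))) for o,d in rs]
def pose():
    s=env.get_state(); q=s["orientation"]; return s["tcp_pos"],R.from_quat([q[1],q[2],q[3],q[0]])
E
python3 - <<'E'
from h import *
t=env.read_camera("top")[75:270,185:355]; s=env.read_camera("scene")[100:290,235:330]
t=cv2.resize(t,None,fx=3,fy=3,interpolation=cv2.INTER_CUBIC); s=cv2.resize(s,None,fx=3,fy=3,interpolation=cv2.INTER_CUBIC)
s=cv2.copyMakeBorder(s,0,15,0,0,cv2.BORDER_CONSTANT)
cv2.imwrite("pics/c1.png",np.hstack([t,s]))
p,r=pose(); w=env.camera_params("wrist"); V=np.array(w["view"])
C=-V[:3,:3].T@V[:3,3]; print(w["fx"],w["cx"],w["cy"],"cam in tool",r.inv().apply(C-p)); print("cam axes in tool (rows)",r.inv().apply(V[:3,:3]))
E
```

```text
312.8862583593021 274.7050414001909 205.09399406625957 cam in tool [ 0.0673  0.0012 -0.1426]
cam axes in tool (rows) [[ 0.001   1.     -0.0007]
 [ 0.9637 -0.0007  0.2668]
 [ 0.2668 -0.0009 -0.9637]]
```

View pics/c1.png

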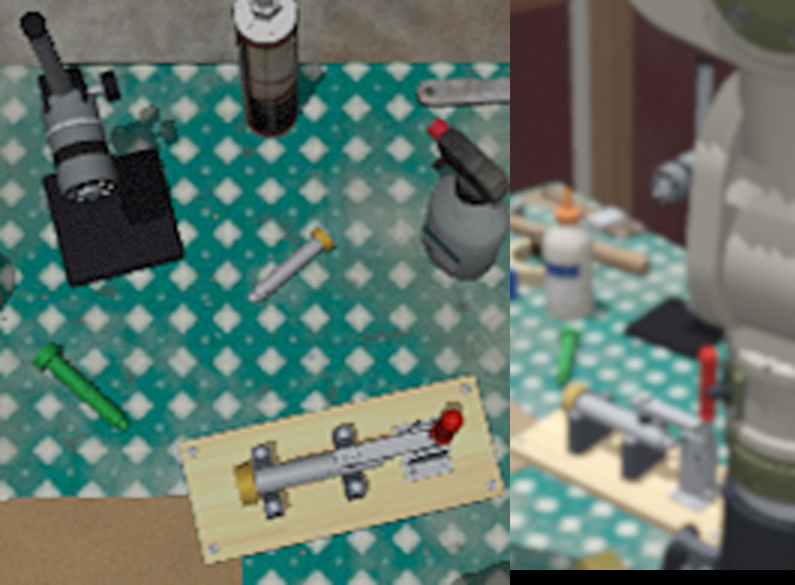

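The crop shows the jig base corners at crop pixels (180,447), (473,377), (505,494) and (209,563). The camera base corners are at (44,175), (156,150), (184,258) and (70,285), and the lens front is near (92,192). In the scene crop the lens is at about (662,188). Next I'll compute poses.

Run:
```python
from h import *
t=env.camera_params("top"); s=env.camera_params("scene")
f=lambda x,y:(185+x/3-.33,75+y/3-.33)
def fit(px,z,loc):
    W=np.array([atz(t,*f(*p),z)[:2] for p in px]); L=np.array(loc)
    wc,lc=W.mean(0),L.mean(0); A=(L-lc);B=(W-wc)
    th=np.arctan2((A[:,0]*B[:,1]-A[:,1]*B[:,0]).sum(),(A*B).sum())
    c,s_=np.cos(th),np.sin(th); M=np.array([[c,-s_],[s_,c]]); o=wc-M@lc
    print("origin",o,"yaw",th,"res",np.round((W-(L@M.T+o))*1e3,1).tolist()); return o,M,th
# jig: +y to left (world +y)
o,M,th=fit([(180,447),(473,377),(505,494),(209,563)],.015,[(.055,.105),(.055,-.165),(-.055,-.165),(-.055,.105)])
P=lambda y,z:np.append(o+M@[0,y],z)
for n,X in dict(face=P(.062,.061),tail=P(-.074,.061),htop=P(-.112,.185),hp=P(-.112,.07),grip=P(-.112,.15)).items():
    q=proj(t,X); print(n,X,"crop",(q-[185,75]+.33)*3,"scene crop",(proj(s,X)-[235,100]+.33)*3+[510,0])
oc,Mc,tc=fit([(44,175),(156,150),(184,258),(70,285)],.014,[(.055,.055),(.055,-.055),(-.055,-.055),(-.055,.055)])
lx=oc+Mc@[-.045,0]
for z in np.arange(.2,.261,.01):
    X=np.append(lx,z); print(z,X,"top",(proj(t,X)-[185,75]+.33)*3,"scene",(proj(s,X)-[235,100]+.33)*3+[510,0])
```

```text
origin [ 0.513  -0.0141] yaw 0.2309112485245281 res [[-1.9, -1.0], [-2.1, 1.7], [0.7, 1.5], [3.2, -2.1]]
face [0.4988 0.0462 0.061 ] crop [238.0401 489.0178] scene crop [570.1002 398.5254]
tail [ 0.5299 -0.0861  0.061 ] crop [394.3893 451.7518] scene crop [674.2354 444.8566]
htop [ 0.5386 -0.1231  0.185 ] crop [455.0898 419.9717] scene crop [709.5161 348.9381]
hp [ 0.5386 -0.1231  0.07  ] crop [439.0154 439.9862] scene crop [705.7633 451.1502]
grip [ 0.5386 -0.1231  0.15  ] crop [449.8259 426.5259] scene crop [708.3368 381.0598]
origin [0.7522 0.1623] yaw 0.23994912519266154 res [[-0.5, -2.1], [-3.4, 2.4], [1.1, 1.9], [2.7, -2.2]]
0.2 [0.7085 0.1516 0.2   ] top [ 93.4162 199.4189] scene [662.6264 194.5253]
0.21000000000000002 [0.7085 0.1516 0.21  ] top [ 91.4287 195.3353] scene [662.7473 186.4008]
0.22000000000000003 [0.7085 0.1516 0.22  ] top [ 89.4018 191.171 ] scene [662.8691 178.2214]
0.23000000000000004 [0.7085 0.1516 0.23  ] top [ 87.3346 186.9237] scene [662.9916 169.9863]
0.24000000000000005 [0.7085 0.1516 0.24  ] top [ 85.2258 182.5909] scene [663.1151 161.6951]
0.25000000000000006 [0.7085 0.1516 0.25  ] top [ 83.074  178.1699] scene [663.2393 153.3472]
0.26000000000000006 [0.7085 0.1516 0.26  ] top [ 80.878 173.658] scene [663.3644 144.942 ]
```

The axle lies at yaw 0.231 + 90°, and the lens is near (0.708, 0.152, 0.21) with stand yaw 0.24. I'll work with tool x along jig −y, which keeps j6 in range for both the push and the final pose. The first move is to translate to a point above the bar with the fingers closed, then turn the wrist.

```bash
python3 -m pendant '[{"fingers":0,"delta_pos":[37.6,-24.5,-2.5],"angular":[0,0,0]},{"fingers":0,"delta_pos":[37.6,-24.5,-2.5],"angular":[0,0,0]},{"fingers":0,"delta_pos":[37.6,-24.5,-2.5],"angular":[0,0,0]},{"fingers":0,"delta_pos":[37.6,-24.5,-2.5],"angular":[0,0,0]},{"fingers":0,"delta_pos":[37.6,-24.5,-2.5],"angular":[0,0,0]},{"fingers":0,"delta_pos":[37.6,-24.5,-2.5],"angular":[0,0,0]},{"fingers":0,"delta_pos":[37.6,-24.5,-2.5],"angular":[0,0,0]},{"fingers":0,"delta_pos":[37.6,-24.5,-2.5],"angular":[0,0,0]},{"fingers":0,"delta_pos":[37.6,-24.5,-2.5],"angular":[0,0,0]},{"fingers":0,"delta_pos":[37.6,-24.5,-2.5],"angular":[0,0,0]},{"fingers":0,"delta_pos":[37.6,-24.5,-2.5],"angular":[0,0,0]},{"fingers":0,"delta_pos":[37.6,-24.5,-2.5],"angular":[0,0,0]}]'
python3 -m pendant '[{"fingers":0,"delta_pos":[0,0,0],"angular":[0,0,-0.15]},{"fingers":0,"delta_pos":[0,0,0],"angular":[0,0,-0.15]},{"fingers":0,"delta_pos":[0,0,0],"angular":[0,0,-0.15]},{"fingers":0,"delta_pos":[0,0,0],"angular":[0,0,-0.15]},{"fingers":0,"delta_pos":[0,0,0],"angular":[0,0,-0.15]},{"fingers":0,"delta_pos":[0,0,0],"angular":[0,0,-0.15]},{"fingers":0,"delta_pos":[0,0,0],"angular":[0,0,-0.15]},{"fingers":0,"delta_pos":[0,0,0],"angular":[0,0,-0.15]},{"fingers":0,"delta_pos":[0,0,0],"angular":[0,0,-0.15]},{"fingers":0,"delta_pos":[0,0,0],"angular":[0,0,-0.15]}]'
```

```text
clock: 1.4
tcp_pos: [0.5272, -0.0709, 0.2614]
orientation: [0.0, 0.978, 0.208, 0.0]
wrist_force: [1.0, -0.8, 1.0]
finger_gap: 0.0001
clock: 2.4
tcp_pos: [0.5264, -0.0727, 0.2611]
orientation: [-0.0, 0.571, 0.821, -0.0]
wrist_force: [0.3, 1.5, -0.1]
finger_gap: -0.0003
```

```bash
python3 -m pendant '[{"fingers":0,"delta_pos":[0,0,0],"angular":[0,0,-0.15]},{"fingers":0,"delta_pos":[0,0,0],"angular":[0,0,-0.15]},{"fingers":0,"delta_pos":[0,0,0],"angular":[0,0,-0.15]},{"fingers":0,"delta_pos":[0,0,0],"angular":[0,0,-0.15]},{"fingers":0,"delta_pos":[0,0,0],"angular":[0,0,-0.15]},{"fingers":0,"delta_pos":[0,0,0],"angular":[0,0,-0.15]},{"fingers":0,"delta_pos":[0,0,0],"angular":[0,0,-0.15]},{"fingers":0,"delta_pos":[0,0,0],"angular":[0,0,-0.15]},{"fingers":0,"delta_pos":[0,0,0],"angular":[0,0,-0.15]},{"fingers":0,"delta_pos":[0,0,0],"angular":[0,0,-0.15]}]'
python3 -m pendant '[{"fingers":0,"delta_pos":[0,0,0],"angular":[0,0,-0.15]},{"fingers":0,"delta_pos":[0,0,0],"angular":[0,0,-0.15]},{"fingers":0,"delta_pos":[0,0,0],"angular":[0,0,-0.15]},{"fingers":0,"delta_pos":[0,0,0],"angular":[0,0,-0.15]},{"fingers":0,"delta_pos":[0,0,0],"angular":[0,0,-0.15]},{"fingers":0,"delta_pos":[0,0,0],"angular":[0,0,-0.15]},{"fingers":0,"delta_pos":[0,0,0],"angular":[0,0,-0.15]},{"fingers":0,"delta_pos":[0,0,0],"angular":[0,0,-0.15]},{"fingers":0,"delta_pos":[0,0,0],"angular":[0,0,-0.15]},{"fingers":0,"delta_pos":[0,0,0],"angular":[0,0,-0.15]},{"fingers":0,"delta_pos":[0,0,0],"angular":[0,0,-0.02]}]'
python3 - <<'E'
from h import *
p,r=pose(); print(env.get_state()["joint_pos"])
w=env.camera_params("wrist"); im=env.read_camera("wrist")
o=np.array([.513,-.0141]); th=.231; M=np.array([[np.cos(th),-np.sin(th)],[np.sin(th),np.cos(th)]])
for x,y,z in [(0,-.103,.15),(0,-.112,.185),(0,.0,.072),(0,-.023,.098),(0,.062,.061),(0,-.165,.015)]:
    q=proj(w,np.append(o+M@[x,y],z)); print((x,y,z),q*1.4)
cv2.imwrite("pics/w1.png",cv2.resize(im,None,fx=1.4,fy=1.4))
E
```

```text
clock: 3.4
tcp_pos: [0.5264, -0.0727, 0.2611]
orientation: [-0.0, -0.142, 0.99, 0.0]
wrist_force: [0.1, -0.3, -0.5]
finger_gap: -0.0001
clock: 4.5
tcp_pos: [0.5264, -0.0727, 0.2611]
orientation: [0.0, 0.783, -0.622, -0.0]
wrist_force: [0.2, -0.4, 0.5]
finger_gap: -0.0
[-0.2883  0.2216 -0.0036  1.346  -0.0001 -2.0878]
(0, -0.103, 0.15) [383.6502 212.9195]
(0, -0.112, 0.185) [383.5019 201.7602]
(0, 0.0, 0.072) [384.0387 331.6131]
(0, -0.023, 0.098) [383.9623 315.2124]
(0, 0.062, 0.061) [384.1615 393.7849]
(0, -0.165, 0.015) [383.7759 121.1844]
```

View pics/w1.png

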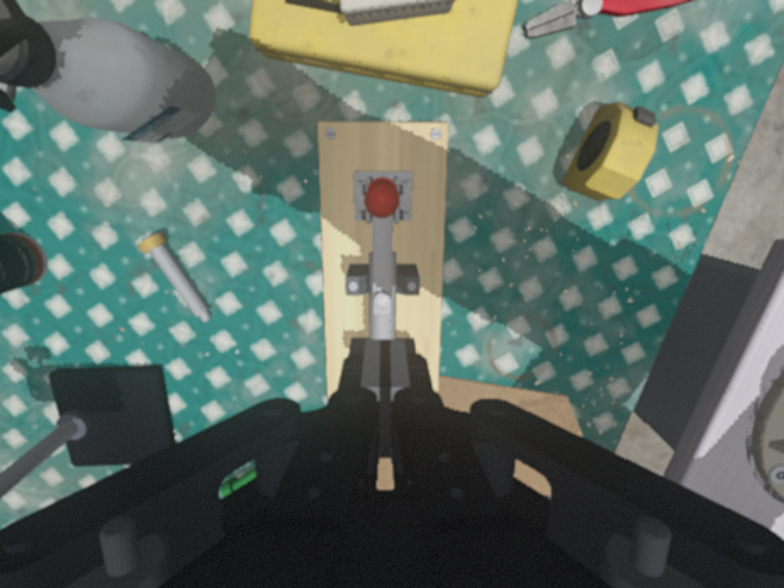

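The wrist view shows the handle's red top at (383,198), where I predicted (384,202), so the alignment is good. Next I'll descend and approach the handle.

```bash
python3 -m pendant '[{"fingers":0,"delta_pos":[0,0,37],"angular":[0,0,0]},{"fingers":0,"delta_pos":[0,0,37],"angular":[0,0,0]},{"fingers":0,"delta_pos":[0,0,37],"angular":[0,0,0]},{"fingers":0,"delta_pos":[10,0,0],"angular":[0,0,0]},{"fingers":0,"delta_pos":[10,0,0],"angular":[0,0,0]},{"fingers":0,"delta_pos":[0,0,0],"angular":[0,0,0]}]'
python3 -m pendant '[{"fingers":0,"delta_pos":[6,0,0],"angular":[0,0,0]},{"fingers":0,"delta_pos":[6,0,0],"angular":[0,0,0]},{"fingers":0,"delta_pos":[8,0,0],"angular":[0,0,0]},{"fingers":0,"delta_pos":[8,0,0],"angular":[0,0,0]},{"fingers":0,"delta_pos":[8,0,1],"angular":[0,0,0]},{"fingers":0,"delta_pos":[8,0,2],"angular":[0,0,0]},{"fingers":0,"delta_pos":[0,0,0],"angular":[0,0,0]}]'
```

```text
clock: 5.15
tcp_pos: [0.5332, -0.0944, 0.1526]
orientation: [-0.001, 0.782, -0.623, 0.002]
wrist_force: [0.3, 0.2, -0.1]
finger_gap: -0.0
clock: 5.85
tcp_pos: [0.5418, -0.1355, 0.1482]
orientation: [-0.001, 0.783, -0.623, 0.001]
wrist_force: [0.7, 1.8, 2.1]
finger_gap: 0.0003
```

```bash
python3 -m pendant '[{"fingers":0,"delta_pos":[7.5,0,2.5],"angular":[0,0,0]},{"fingers":0,"delta_pos":[7,0,3.5],"angular":[0,0,0]},{"fingers":0,"delta_pos":[7,0,4],"angular":[0,0,0]},{"fingers":0,"delta_pos":[6.5,0,5],"angular":[0,0,0]},{"fingers":0,"delta_pos":[6,0,5.5],"angular":[0,0,0]}]'
python3 -m pendant '[{"fingers":0,"delta_pos":[5.5,0,6],"angular":[0,0,0]},{"fingers":0,"delta_pos":[2.5,0,3.5],"angular":[0,0,0]},{"fingers":0,"delta_pos":[2,0,3],"angular":[0,0,0]}]'
python3 - <<'E'
from h import *
w=env.camera_params("wrist"); im=env.read_camera("wrist")
a=cv2.resize(im,(400,300)); b=cv2.resize(env.read_camera("scene")[150:300,235:435],(400,300),interpolation=cv2.INTER_CUBIC); c=cv2.resize(env.read_camera("top")[170:275,230:370],(400,300),interpolation=cv2.INTER_CUBIC)
cv2.imwrite("pics/w2.png",np.vstack([np.hstack([a,b]),np.hstack([c,c*0])]))
E
```

```text
clock: 6.35
tcp_pos: [0.5496, -0.1691, 0.1278]
orientation: [-0.0, 0.783, -0.622, 0.001]
wrist_force: [0.2, 2.2, 6.1]
finger_gap: -0.0003
clock: 6.65
tcp_pos: [0.5519, -0.1793, 0.1153]
orientation: [0.0, 0.783, -0.623, 0.002]
wrist_force: [0.4, 0.7, 5.9]
finger_gap: -0.0001
```

View pics/w2.png

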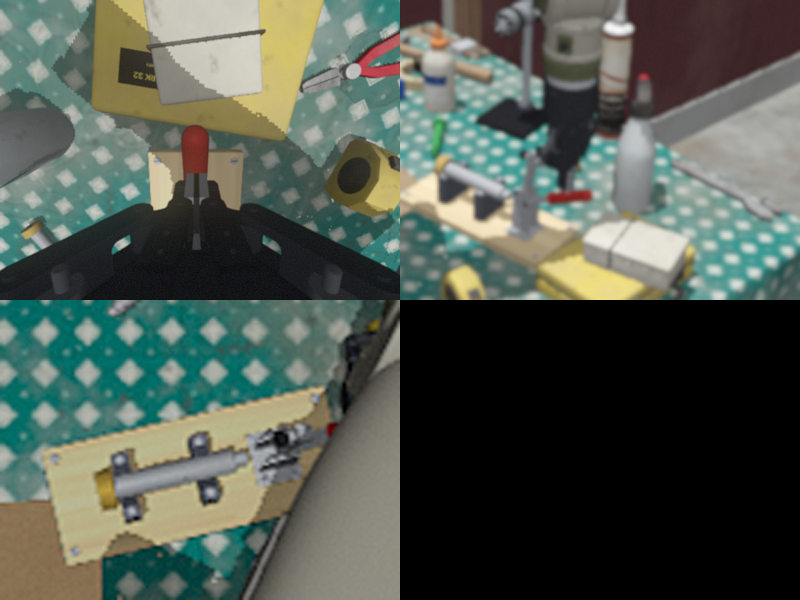

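The handle (red) now lies well back in the scene crop at (570,196), and the bar stands upright. I'll press on gently until I feel the stop.

```bash
for i in 1 2 ; do python3 -m pendant '[{"fingers":0,"delta_pos":[1,0,2],"angular":[0,0,0]},{"fingers":0,"delta_pos":[0,0,0],"angular":[0,0,0]}]'; done
```

```text
clock: 7.0
tcp_pos: [0.5519, -0.1798, 0.1134]
orientation: [0.0, 0.783, -0.622, 0.001]
wrist_force: [-0.1, 0.5, 7.8]
finger_gap: 0.0002
clock: 7.2
tcp_pos: [0.5522, -0.1802, 0.1129]
orientation: [-0.0, 0.783, -0.622, 0.002]
wrist_force: [-2.4, 2.7, 15.8]
finger_gap: 0.0002
```

The force rose to 16 N with almost no travel (0.5 mm for 2 mm commanded), so the handle is at its stop. I'll lift off, move over the axle and open the fingers.

```bash
python3 -m pendant '[{"fingers":0,"delta_pos":[0,0,-20],"angular":[0,0,0]},{"fingers":0,"delta_pos":[0,0,-45],"angular":[0,0,0]},{"fingers":0,"delta_pos":[0,0,-45],"angular":[0,0,0]},{"fingers":0,"delta_pos":[-42,0,-10],"angular":[0,0,0]},{"fingers":30,"delta_pos":[-43,0,0],"angular":[0,0,0]},{"fingers":55,"delta_pos":[-43,0,0],"angular":[0,0,0]},{"fingers":55,"delta_pos":[-43,0,0],"angular":[0,0,0]},{"fingers":55,"delta_pos":[0,0,0],"angular":[0,0,0]},{"fingers":55,"delta_pos":[0,0,0],"angular":[0,0,0]}]'
python3 - <<'E'
from h import *
p,r=pose(); w=env.camera_params("wrist"); im=env.read_camera("wrist")
o=np.array([.513,-.0141]); th=.231; M=np.array([[np.cos(th),-np.sin(th)],[np.sin(th),np.cos(th)]])
print(p,"jig",M.T@(p[:2]-o),"yaw",np.arctan2(*r.as_matrix()[1::-1,0]))
for X in [(0,-.074,.061),(0,-.062,.072),(0,-.03,.061),(0,0,.061),(0,.062,.061)]:
    print(X,proj(w,np.append(o+M@X[:2],X[2]))*1.4)
s=cv2.resize(env.read_camera("scene")[150:300,235:435],(392,294)); t=cv2.resize(env.read_camera("top")[170:275,230:370],(392,294))
cv2.imwrite("pics/w3.png",cv2.resize(im,None,fx=1.4,fy=1.4)); cv2.imwrite("pics/st3.png",np.hstack([s,t]))
E
```

```text
clock: 8.1
tcp_pos: [0.5124, -0.0126, 0.2301]
orientation: [0.0, 0.783, -0.621, 0.0]
wrist_force: [0.8, 0.2, 0.7]
finger_gap: 0.055
[ 0.5124 -0.0126  0.2301] jig [-0.0002  0.0016] yaw -1.3411818589719233
(0, -0.074, 0.061) [383.9474 156.0793]
(0, -0.062, 0.072) [383.948  174.5252]
(0, -0.03, 0.061) [383.9935 220.8763]
(0, 0, 0.061) [384.023  262.3323]
(0, 0.062, 0.061) [384.0795 341.7638]
```

View pics/w3.png

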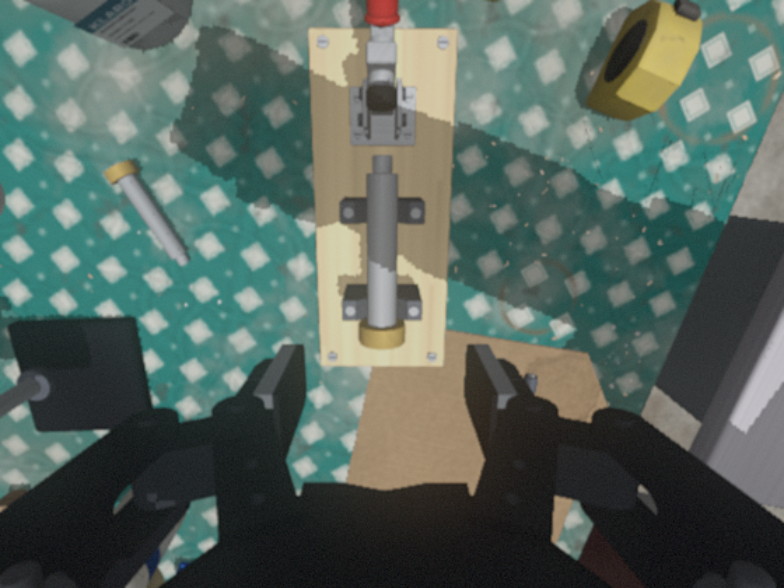

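View pics/st3.png

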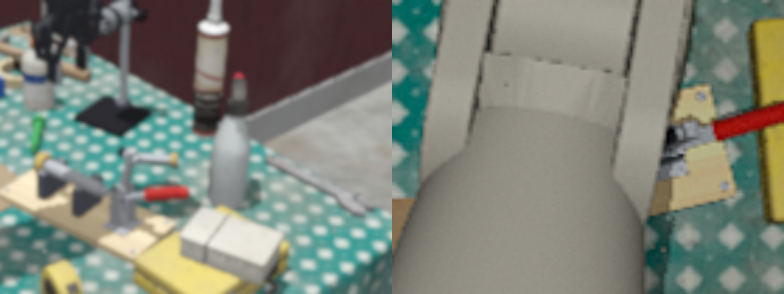

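The axle matches the prediction: tail at (383,157), collar face near (381,342). The clamp is open, with the bar upright and the handle back. The gripper is over the middle, so I'll descend and grip.

```bash
python3 -m pendant '[{"fingers":55,"delta_pos":[1.6,-0.5,40],"angular":[0,0,0]},{"fingers":55,"delta_pos":[0,0,40],"angular":[0,0,0]},{"fingers":55,"delta_pos":[0,0,40],"angular":[0,0,0]},{"fingers":55,"delta_pos":[0,0,35],"angular":[0,0,0]},{"fingers":55,"delta_pos":[0,0,20],"angular":[0,0,0]},{"fingers":55,"delta_pos":[0,0,13],"angular":[0,0,0]},{"fingers":55,"delta_pos":[0,0,0],"angular":[0,0,0]}]'
python3 -m pendant '[{"fingers":0,"delta_pos":[0,0,0],"angular":[0,0,0]},{"fingers":0,"delta_pos":[0,0,0],"angular":[0,0,0]},{"fingers":0,"delta_pos":[0,0,0],"angular":[0,0,0]},{"fingers":0,"delta_pos":[0,0,0],"angular":[0,0,0]},{"fingers":0,"delta_pos":[0,0,0],"angular":[0,0,0]}]' 80
```

```text
clock: 8.95
tcp_pos: [0.5121, -0.0159, 0.0399]
orientation: [0.001, 0.782, -0.623, -0.002]
wrist_force: [-0.0, 0.2, 0.2]
finger_gap: 0.0549
clock: 9.45
tcp_pos: [0.5153, -0.0153, 0.0436]
orientation: [-0.001, 0.783, -0.622, 0.002]
wrist_force: [2.4, -1.9, 5.7]
finger_gap: 0.0197
```

```bash
python3 -m pendant '[{"fingers":0,"delta_pos":[0,0,-10],"angular":[0,0,0]},{"fingers":0,"delta_pos":[0,0,-20],"angular":[0,0,0]},{"fingers":0,"delta_pos":[0,0,-40],"angular":[0,0,0]},{"fingers":0,"delta_pos":[0,0,-45],"angular":[0,0,0]},{"fingers":0,"delta_pos":[0,0,-45],"angular":[0,0,0]},{"fingers":0,"delta_pos":[0,0,-40],"angular":[0,0,0]},{"fingers":0,"delta_pos":[0,0,0],"angular":[0,0,0]}]'
python3 -m pendant '[{"fingers":0,"delta_pos":[0,0,0],"angular":[0,0,0.15]},{"fingers":0,"delta_pos":[0,0,0],"angular":[0,0,0.15]},{"fingers":0,"delta_pos":[0,0,0],"angular":[0,0,0.15]},{"fingers":0,"delta_pos":[0,0,0],"angular":[0,0,0.15]},{"fingers":0,"delta_pos":[0,0,0],"angular":[0,0,0.15]},{"fingers":0,"delta_pos":[0,0,0],"angular":[0,0,0.15]},{"fingers":0,"delta_pos":[0,0,0],"angular":[0,0,0.15]},{"fingers":0,"delta_pos":[0,0,0],"angular":[0,0,0.15]},{"fingers":0,"delta_pos":[0,0,0],"angular":[0,0,0.15]},{"fingers":0,"delta_pos":[0,0,0],"angular":[0,0,0.15]},{"fingers":0,"delta_pos":[0,0,0],"angular":[0,0,0.06]},{"fingers":0,"delta_pos":[0,0,0],"angular":[0,0,0]}]'
python3 - <<'E'
from h import *
im=env.read_camera("wrist"); t=env.read_camera("top"); s=env.read_camera("scene")
p,r=pose(); w=env.camera_params("wrist"); print(env.get_state()["joint_pos"],p,r.as_matrix())
cv2.imwrite("pics/raw_w4.png",im);cv2.imwrite("pics/raw_t4.png",t);cv2.imwrite("pics/raw_s4.png",s)
g=p-r.as_matrix()[:,2]*.019; x=-r.as_matrix()[:,0]
for n,X in dict(face=g+.062*x,tail=g-.074*x,lens=(.7085,.1516,.208)).items(): print(n,X,proj(w,X)*[1,1],proj(t and 0 or env.camera_params("top"),X) if 0 else proj(env.camera_params("top"),X),proj(env.camera_params("scene"),X))
cv2.imwrite("pics/w4.png",cv2.resize(im,None,fx=1.4,fy=1.4,interpolation=cv2.INTER_CUBIC))
E
```

```text
clock: 10.15
tcp_pos: [0.5154, -0.0148, 0.2481]
orientation: [-0.002, 0.783, -0.622, 0.004]
wrist_force: [1.1, -0.3, -2.3]
finger_gap: 0.0198
clock: 11.35
tcp_pos: [0.512, -0.0143, 0.2406]
orientation: [-0.002, -0.119, 0.993, 0.001]
wrist_force: [0.0, -1.0, -3.2]
finger_gap: 0.0196
[-0.1849  0.1918 -0.089   1.2921  0.     -0.4246] [ 0.5128 -0.0145  0.2414] [[-0.9714 -0.2374 -0.0022]
 [-0.2374  0.9714  0.0004]
 [ 0.002   0.0009 -1.    ]]
face [0.5731 0.0002 0.2603] [277.0997 392.253 ] [281.7619 193.5616] [283.0296 173.3703]
tail [ 0.441  -0.0321  0.2606] [278.2128 100.5817] [297.643  256.2469] [252.7805 189.8189]
lens (0.7085, 0.1516, 0.208) [420.6927 506.9761] [215.2962 140.0669] [285.579  162.3521]
```

View pics/w4.png

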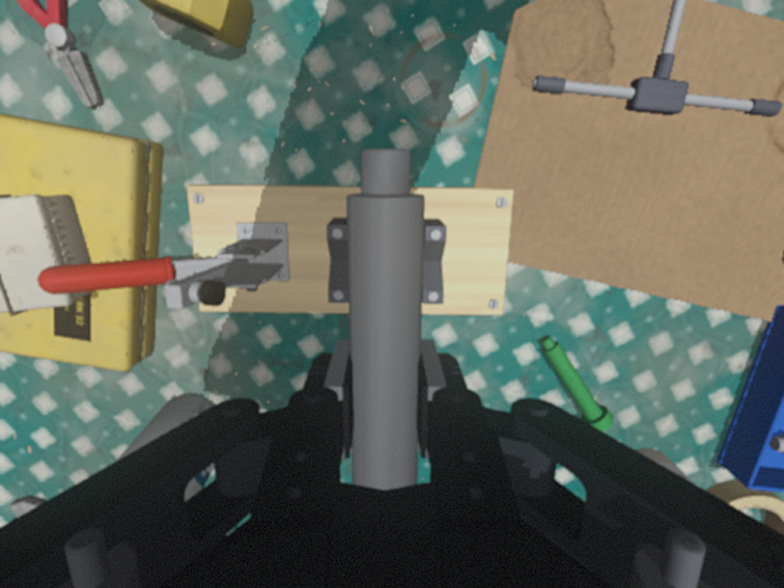

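The axle is held cleanly and comes out of the open jig. Its tail end edge is at about row 150 and the shoulder at about row 195 (1.4x picture). I'll estimate how it sits in the hand and look at the collar and lens in the fixed cameras.

Run:
```python
from h import *
p,r=pose(); w=env.camera_params("wrist"); m=r.as_matrix()
im=cv2.imread("pics/raw_w4.png"); g=cv2.cvtColor(im,cv2.COLOR_BGR2GRAY).astype(int)
print("col 275 rows 98..150",g[98:150,270:281].mean(1).astype(int).tolist())
for rr in (120,150,200,250): print(rr, g[rr,240:310].tolist())
def ax(y,h,s,oz,pit): # point on axle: y along axle, h up; shift s along axle, axis oz behind TCP, pitch: collar up
    a=-m[:,0]*np.cos(pit)+ -m[:,2]*np.sin(pit); u=-m[:,2]*np.cos(pit)+m[:,0]*np.sin(pit)
    return p-m[:,2]*oz+m[:,0]*(-s)*1+a*y+u*h
for pit in (-.05,0,.05):
  for s in (0,.0017,.004):
    print(pit,s,[proj(w,ax(*q,s,.0174,pit))[1].round(1) for q in [(-.074,.007),(-.074,-.007),(-.062,.011)]])
s=cv2.imread("pics/raw_s4.png")[130:230,230:330]; t=cv2.imread("pics/raw_t4.png")[110:260,190:340]
cv2.imwrite("pics/st4.png",np.hstack([cv2.resize(s,(400,400),interpolation=2),cv2.resize(t,(400,400),interpolation=2)]))
```

```text
col 275 rows 98..150 [77, 75, 74, 71, 69, 67, 67, 70, 86, 106, 117, 120, 121, 120, 120, 120, 119, 120, 120, 120, 120, 119, 119, 120, 120, 119, 119, 119, 118, 119, 118, 118, 118, 118, 117, 116, 117, 117, 116, 114, 106, 89, 85, 104, 121, 123, 124, 123, 123, 124, 123, 123]
120 [96, 103, 112, 113, 117, 119, 123, 123, 121, 121, 115, 114, 111, 104, 95, 83, 69, 72, 81, 93, 96, 98, 100, 102, 102, 108, 107, 108, 113, 116, 118, 121, 122, 121, 121, 123, 123, 118, 119, 117, 114, 115, 109, 111, 108, 107, 105, 103, 101, 100, 98, 92, 83, 74, 73, 75, 77, 77, 82, 92, 95, 98, 106, 116, 112, 109, 110, 109, 109, 108]
150 [131, 131, 131, 132, 133, 133, 133, 110, 86, 86, 92, 95, 95, 97, 98, 98, 100, 101, 103, 104, 105, 107, 110, 113, 114, 117, 115, 117, 118, 118, 120, 120, 122, 125, 124, 126, 126, 126, 123, 122, 124, 123, 119, 119, 119, 119, 115, 117, 116, 115, 114, 110, 112, 110, 109, 107, 106, 103, 100, 99, 96, 86, 114, 175, 196, 198, 198, 197, 197, 197]
200 [66, 65, 66, 67, 67, 68, 65, 67, 70, 76, 85, 91, 98, 98, 97, 99, 100, 100, 102, 101, 106, 108, 111, 113, 113, 120, 115, 117, 116, 121, 120, 119, 12
[... 402 characters left out ...]
, 110, 108, 106, 105, 103, 100, 97, 100, 93, 93, 88, 78, 74, 73, 79, 76, 76, 79, 80, 77, 78, 74]
-0.05 0 [np.float64(100.5), np.float64(100.6), np.float64(136.9)]
-0.05 0.0017 [np.float64(105.6), np.float64(105.2), np.float64(141.8)]
-0.05 0.004 [np.float64(112.5), np.float64(111.3), np.float64(148.5)]
0 0 [np.float64(99.7), np.float64(101.8), np.float64(134.6)]
0 0.0017 [np.float64(104.7), np.float64(106.2), np.float64(139.4)]
0 0.004 [np.float64(111.4), np.float64(112.2), np.float64(146.0)]
0.05 0 [np.float64(99.6), np.float64(103.4), np.float64(132.8)]
0.05 0.0017 [np.float64(104.4), np.float64(107.7), np.float64(137.6)]
0.05 0.004 [np.float64(110.9), np.float64(113.4), np.float64(144.0)]
```

View pics/st4.png

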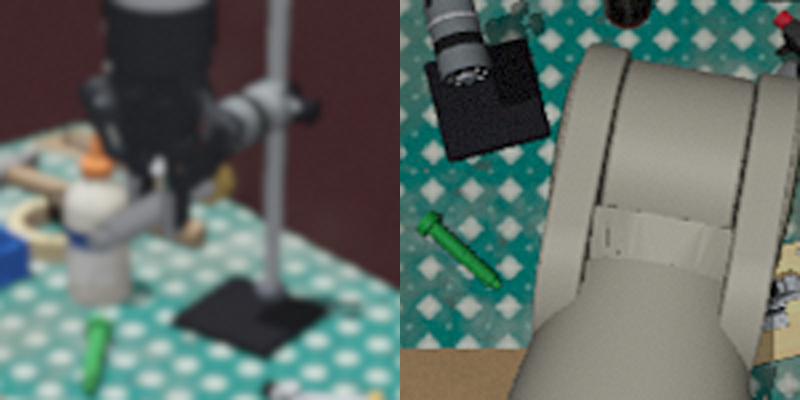

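The held axle is level within noise and shifted +2 mm along its axis, so the collar end is about 64 mm ahead of the TCP. Next I'll pin down the lens by overlaying the predicted 44 mm barrel circle on both initial views.

Run:
```python
from h import *
c=cv2.imread("pics/c1.png"); k=4
tp=c[120:220,40:140]; sc=c[140:240,620:720]
tp=cv2.resize(tp,None,fx=k,fy=k,interpolation=2); sc=cv2.resize(sc,None,fx=k,fy=k,interpolation=2)
t=env.camera_params("top"); s=env.camera_params("scene"); th=.24
oc=np.array([.7085,.1516])
for z,col in ((.208,(0,255,0)),(.218,(0,0,255))):
    a=np.linspace(0,2*np.pi,40); X=[np.array([oc[0]-np.sin(th)*.022*np.cos(q),oc[1]+np.cos(th)*.022*np.cos(q),z+.022*np.sin(q)]) for q in a]
    P=np.array([((proj(t,x)-[185,75]+.33)*3-[40,120])*k for x in X]); cv2.polylines(tp,[P.round().astype(np.int32)],True,col,1)
    P=np.array([((proj(s,x)-[235,100]+.33)*3+[510,0]-[620,140])*k for x in X]); cv2.polylines(sc,[P.round().astype(np.int32)],True,col,1)
cv2.imwrite("pics/lens.png",np.hstack([tp,sc]))
```

```text
(no output)
```

View pics/lens.png

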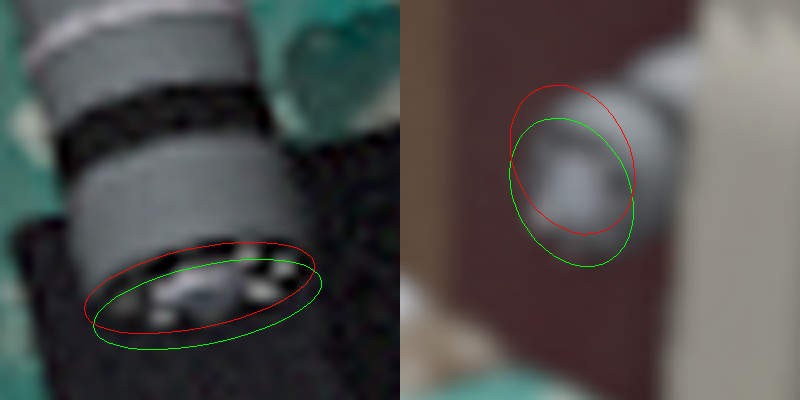

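In the top view the visible lens face is centred at about (205,288), and in the scene view at about (573,190). Both fit a lens at about (0.711, 0.152, 0.208). Target TCP is (0.571, 0.118, 0.191) at yaw 0.24.

```bash
python3 -m pendant '[{"fingers":0,"delta_pos":[-10,20,8],"angular":[0,0,0]},{"fingers":0,"delta_pos":[-10,25,12],"angular":[0,0,0]},{"fingers":0,"delta_pos":[-10,25,12],"angular":[0,0,0]},{"fingers":0,"delta_pos":[-10,25,12],"angular":[0,0,0]},{"fingers":0,"delta_pos":[-10,20,7],"angular":[0,0,0]},{"fingers":0,"delta_pos":[-14,0,0],"angular":[0,0,0]},{"fingers":0,"delta_pos":[-14,0,0],"angular":[0,0,0]},{"fingers":0,"delta_pos":[-10,0,0],"angular":[0,0,0]},{"fingers":0,"delta_pos":[0,0,0],"angular":[0,0,0]},{"fingers":0,"delta_pos":[0,0,0],"angular":[0,0,0]}]'
python3 - <<'E'
from h import *
p,r=pose(); m=r.as_matrix(); print(p,m,env.get_state()["wrist_force"])
t=env.camera_params("top"); s=env.camera_params("scene"); k=6
L=np.array([.7113,.152,.208]); a=-m[:,0]; u=-m[:,2]; b=m[:,1]; f=p+u*.0174+a*.064
d=np.array([-.9713,-.2377,0]); print("face",f,"dist",(f-L)@d,"lat",np.cross(d,f-L)[2],"dz",(f-L)[2])
ti=env.read_camera("top"); si=env.read_camera("scene")
cv2.imwrite("pics/raw_t5.png",ti); cv2.imwrite("pics/raw_s5.png",si)
out=[]
for im,c in ((ti,t),(si,s)):
    q=proj(c,f).round().astype(int)-[33,33]
    I=cv2.resize(im[q[1]:q[1]+66,q[0]:q[0]+66],None,fx=k,fy=k,interpolation=2)
    for C,rad,e1,e2,col in ((f,.018,b,u,(0,255,0)),(f-a*.136,.007,b,u,(0,255,0)),(L,.022,np.array([-.2377,.9713,0]),np.array([0,0,1.]),(0,0,255))):
        P=np.array([(proj(c,C+rad*(e1*np.cos(z)+e2*np.sin(z)))-q+.5)*k for z in np.linspace(0,6.283,40)])
        cv2.polylines(I,[P.round().astype(np.int32)],True,col,1)
    print(q); out.append(I)
cv2.imwrite("pics/fin.png",np.hstack(out))
E
```

```text
clock: 12.5
tcp_pos: [0.5715, 0.1175, 0.1909]
orientation: [-0.001, -0.119, 0.993, -0.0]
wrist_force: [-0.4, -0.5, -3.6]
finger_gap: 0.0198
[0.5715 0.1175 0.1909] [[-0.9717 -0.2361 -0.0013]
 [-0.2361  0.9717 -0.0002]
 [ 0.0013  0.0001 -1.    ]] [-0.3794 -0.513  -3.6466]
face [0.6337 0.1326 0.2082] dist 0.07994539349005696 lat 0.0003584191722677023 dz 0.0002168313126198751
[190 139]
[239 137]
```

View pics/fin.png

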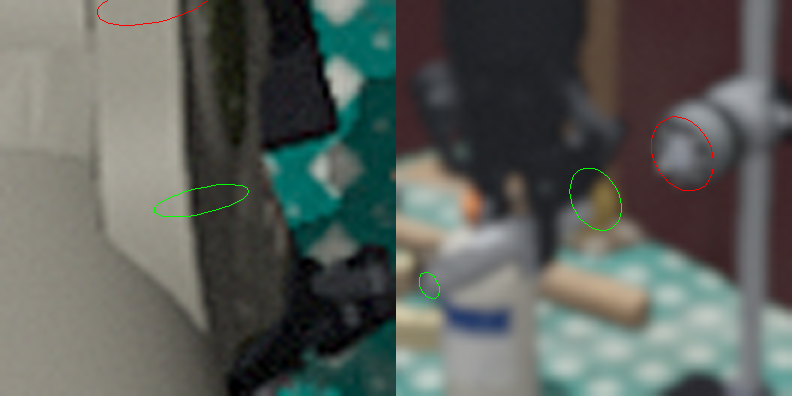

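The arm (state plus hand model) puts the face 79.9 mm from the lens with under 0.5 mm offset. In the scene view the red lens circle fits the lens at (682,153) and brass shows at (605,200) inside the predicted circle. One last magnified check of the axle's silhouette will test tilt.

Run:
```python
from h import *
p,r=pose(); m=r.as_matrix(); s=env.camera_params("scene"); a=-m[:,0]; u=-m[:,2]; b=m[:,1]
im=cv2.imread("pics/raw_s5.png"); k=10; x0,y0=243,157
I=cv2.resize(im[y0:y0+40,x0:x0+40],None,fx=k,fy=k,interpolation=2); J=I.copy()
o=p+u*.0174+a*.002
def hull(y1,y2,rad,col):
    P=np.array([(proj(s,o+a*y+rad*(b*np.cos(z)+u*np.sin(z)))-[x0,y0]+.5)*k for y in (y1,y2) for z in np.linspace(0,6.283,40)])
    cv2.polylines(J,[cv2.convexHull(P.round().astype(np.int32))],True,col,1)
hull(-.062,.047,.011,(0,255,0)); hull(.047,.062,.018,(0,0,255)); hull(-.074,-.062,.007,(255,255,0))
cv2.imwrite("pics/fin2.png",np.hstack([I,J])); print(p,env.get_state()["finger_gap"])
```

```text
[0.5713 0.1175 0.1912] 0.019807640028424594
```

View pics/fin2.png

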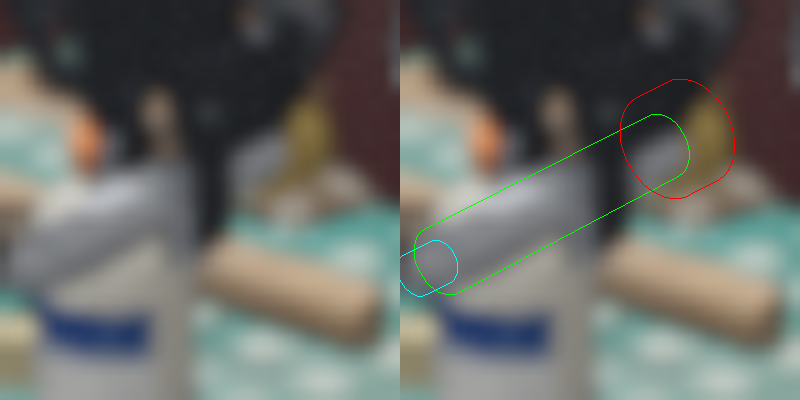

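The silhouette matches the predicted level axle: the lower shaft edge and the brass right edge agree to about 1 px (≈2–3 mm). I'll let it settle briefly and hand in.

```bash
python3 -m pendant '[{"fingers":0,"delta_pos":[0,0,0],"angular":[0,0,0]},{"fingers":0,"delta_pos":[0,0,0],"angular":[0,0,0]},{"fingers":0,"delta_pos":[0,0,0],"angular":[0,0,0]}]' && python3 -c "
from workcell import env
print(abs(env.get_state()['qvel']).max()); print(env.hand_in())"
```

```text
clock: 12.9
tcp_pos: [0.5719, 0.1176, 0.1915]
orientation: [0.0, -0.119, 0.993, -0.0]
wrist_force: [-0.1, 0.8, -2.5]
finger_gap: 0.0198
0.0026596783528526793
the job is handed in; nothing more can be done
None
```

The clamp is open and the axle is out of the V-blocks, held still in front of the inspection camera with the collar end facing the lens. I handed the job in at 12.9 s on the robot's clock.

- **Clamp:** I pushed the red handle back with closed fingers until it hit its stop, where the force rose to about 16 N with almost no further travel. A later picture showed the bar upright and the handle staying back.
- **Grip:** the axle was gripped from above at its middle with 80 N. It sits about 2 mm forward along its length in the gripper, which I allowed for.
- **Final position:** by my estimate the collar face is about 80 mm from the lens and square to it. My last full calculation put it under 0.5 mm off centre. By the final reading the tool sat about 0.6 mm higher than then.
- **Stillness:** joint speeds were under 0.003 rad/s at hand-in.

**Uncertain or disagreeing checks:**
- The lens position is only good to about 2–3 mm. The top and scene views differed by a few millimetres, and I used the position that best fitted both.
- The arm hid the collar in the last top view, so only the blurred scene view confirmed its final pose. That matched the predicted outline to about 1 pixel (2–3 mm).
- One wrist-camera measure allowed up to about 3° of upward tilt at the collar end; the scene view showed it level to within roughly 1–2°.
- The gripper reads 19.8 mm on a 22 mm shaft. I took this to be the pads giving slightly, and the reading stayed steady throughout.

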